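Pump the bench press down tight on a terrine tin

ROBOT

A 6-joint arm with a two-finger parallel gripper is mounted at the origin on a cart in front of the work surface, level with it; the furniture and walls round the work are solid. World frame = base frame: x ahead of the robot, y to its left, z up, the work surface at z = 0. Lengths are in m, angles in rad, forces in N, time in s.
With the tool pointing down it reaches from about 0.25 to 0.775 m from the base axis. Payload 4 kg.
Tool frame: the origin (TCP) lies at the very end of the fingers, on their centre line; the grasp point (between the pads) lies tcp_to_grasp behind it (tcp_to_grasp is the distance from the TCP to the grasp point, in m); z points along the fingers, y is the direction in which the jaws open and shut (so a half turn about z gives the same grasp; the last joint's range is limited). The gripper opens to 94 mm and grips with 3 to 60 N. Pads are 16 mm wide; open, the fingers measure 119 mm over their backs; the gripper's body (75 mm by 177 mm) begins 78 mm behind the grasp point.
Start: joints at [1.122, 0.087, 1.371, -0, 1.684, -0.103], TCP at [0.186, 0.517, 0.206] pointing down, gripper open.
Joint ranges: [-3.1, 3.1], [-0.76, 2.03], [0.27, 2.55], [-1.08, 4.22], [0.17, 2.65], [-2.57, 2.57]. Speed limits (rad/s): [2.79, 2.79, 3.14, 3.14, 3.14, 3.14].

INTERFACE

Orientations are given as [roll, pitch, yaw] about the fixed x, y, z axes, in that order (R = Rz(yaw) Ry(pitch) Rx(roll)).
In Python, from bench import * gives the robot as it stands.
- The arm moves only by the tool play_rows, never from a script. Its argument "rows" is a list of rows, each a list of 3 entries, a list of its own where there are three numbers: the finger opening in cm, from 0 to 9.4, then the shift along the world's x, y, z in cm, then the turn, a rotation vector about the world's x, y, z in rad. A call has 1 to 8 rows; each row is the pose to reach, as a shift and turn from the pose commanded when the call began; what a row does not reach only later rows make up. A row lasts 1/12 s, in which the tool goes at most 41.7 mm and 7.16 degrees, less where a joint would pass 70% of its speed; a pose out of reach is approached as far as the arm can. A call with a gripper value outside its range is refused whole. The fingers move at their own pace and stop on an object; the grip force is fixed at half the most. Time passes only in rows, so rows that repeat a pose let the fingers close. It gives the time, the measured TCP pose, the force and the opening at its end, in the units of the state.
- get_obs(): the state, without advancing time (a new reading comes with each control period).
- snapshot(name): name is "side" or "top" or "wrist"; returns a dict with "pixels" (480x640x3 uint8, red, green, blue), "fx", "fy", "cx", "cy" (pixels), "dist_coeffs" ([k1, k2, p1, p2, k3] as OpenCV has them; the pictures are not rectified), "rvec" (rotation vector, rad) and "tvec" (3), from world to camera coordinates, as OpenCV has them. Camera axes: x right, y down, z forward; pixel columns grow to the right and rows downward; lengths in m; the calibration is good to about 2 mm. A picture is of the moment at which its call begins. There is no depth.
- close_job(): hands the job in, once; it reports no verdict.
Trained networks look in the newest picture that a camera, given by its name, has taken for a name from the list of things; names that differ only in an ending like _2 or _b are one class to them, and where a whole thing is asked for, a point or a joint stands for the part that bears it (a point fixed in the world has none). Each returns a list of dicts, best first, with "confidence" (0 to 1); they miss things now and then, are a little off and sometimes report something else, mostly with a low value. They report only what shows in the picture. A call takes as long as a camera call. They do not tell look-alikes from the thing itself.
- silhouettes(camera, label): "mask" (480x640 bool, what is visible of it) and "point" ([row, column] in pixels, amid what is visible of it).
The state is a dict: "time": time; "joint_positions": joint angles; "qvel": joint speeds; "joint_torque": joint torques, N m; "tool_pos": TCP position; "ee_rot": TCP orientation; "wrist_force": force on the tool from outside, world axes, zero at the start; "wrist_torque": the same for the moment, N m; "width": finger opening in m.
Only numpy, scipy, OpenCV 4.12 (cv2) and the standard library are available. Lean on these libraries where they do the work, as an engineer would, in place of code of your own. Each camera call takes 0.05 s, during which the arm holds its last target. There are 200 camera calls.

TASK

Set the terrine tin by its bar handle on the bed of the bench press, upright and centred in the ring under the press foot, and let go of it. Then pump the press lever with full strokes, letting it rise all the way each time, until the foot presses the tin so tightly that the lever goes solid part-way down; do not force it any further, and leave the lever up with the tin clamped. Do not disturb the other things on the worktop.

Things in the scene. Friction and masses are not known exactly. Their poses are not given: they have to be found in the camera images.
- pressing_tin: round metal terrine tin, 86 mm across (rim bead 91), wooden pressing plate in its mouth with a 40 mm boss whose top is 66 mm up; about 0.35 kg. A flat bar handle sticks out to -x of its frame: 12 mm wide (y), 14 mm tall, from 43 to 143 mm off the axis, centre line 35 mm up; grip it about 95 mm from the axis. Origin: centre of the underside, z up
- press_bed (a point): centre of the ring on the bed of the grey C-frame bench press, under the ram, 14 mm above the worktop. x points back to the column (61 mm behind), y left, z up. Bed plate: 69 mm to the front, 75 mm to each side. Press head: 23 mm to the front of the ram axis, 39 mm to each side, 184 to 272 mm above the worktop; the toothed ram rises to 346 mm at most
- press_foot: round steel press foot, 52 mm across, on a coil spring under the ram; origin: centre of its underside, 110 to 124 mm above the worktop at the start. A full lever stroke drives the ram some 6 to 17 mm down and a ratchet holds it (a part stroke may gain nothing). Once the foot is on the tin the ram squeezes the spring, at most 20 mm; then the press is solid. It cannot be wound back
- press_lever (a joint): sprung pump lever, rad: 0 fully up (0.25 above level), 0.5 on its rubber stop (gives a little). Pivot axis: along the press's x, 212 mm above the worktop, 18 mm left of the ram axis; the lever reaches to the right (-y of the press) and springs up by itself. It takes 3 to 6 N at the grip, some 6 N more against the spring; much more means the stop or a solid press; over 45 N is forcing it
- lever_grip (a point): top of the black sleeve grip near the lever's end, at the middle of the grip, 215 mm from the pivot; moves with the lever. The sleeve is 22 mm thick and 90 mm long along the lever. Push it down about 105 mm for a full stroke
- lime_tumbler: lime tumbler standing on its rim, 81 mm across and 116 mm high, a bystander
- salt_shaker: salt shaker, 44 mm across and 90 mm high, a bystander
Things that resemble listed ones, but are neither listed nor needed, are in the scene too. There is more than one size of the pressing_tin; the job needs the larger.

How it is judged:
By the outcome, as a careful person would: the job done as asked, in the order asked, and still so for the second after the job is handed in, with the robot touching nothing.
It also fails if it takes over 67 s, if anything falls off the work surface, if the arm or the gripper's body presses on something with over 40 N, if the wrist force passes 120 N, or if a joint passes its speed limit or range.

## Working session

There is one attempt and no reset: what is moved stays moved. The work goes in short steps, Python scripts to look and compute and a tool call to move; the robot and the scene stay as the last step left them, time stands still between calls to the robot, and variables do not carry over. Pictures are saved under pics/ and viewed, about 8 in all and at most 12, crops included, and the job is handed in when it is done.

Besides the shell and the picture viewer there is one more tool, called after "Call:" as name([rows], argument=value, ...), one row to a line, values as JSON. play_rows: Moves the arm, as the interface text tells. Its arguments: {"type":"object","properties":{"rows":{"type":"array"}},"required":["rows"]}

```bash
mkdir -p pics; ls; cat > h.py <<'E'
from bench import *
import numpy as np, cv2
def snap(n,save=None):
    s=snapshot(n)
    if save: cv2.imwrite('pics/'+save,cv2.cvtColor(s['pixels'],cv2.COLOR_RGB2BGR))
    return s
def K(s): return np.array([[s['fx'],0,s['cx']],[0,s['fy'],s['cy']],[0,0,1.]]),np.array(s['dist_coeffs'],float)
def ray(s,uv):
    k,d=K(s); p=cv2.undistortPoints(np.array([[uv]],float),k,d)[0,0]
    R=cv2.Rodrigues(np.array(s['rvec'],float))[0]; t=np.array(s['tvec'],float).ravel()
    return -R.T@t, R.T@np.array([p[0],p[1],1.])
def atz(s,uv,z):
    c,d=ray(s,uv); return c+d*(z-c[2])/d[2]
def proj(s,P):
    k,d=K(s); return cv2.projectPoints(np.array(P,float).reshape(-1,3),np.array(s['rvec'],float),np.array(s['tvec'],float),k,d)[0].reshape(-1,2)
E
python3 - <<'E'
from h import *
for n in ['side','top']:
    s=snap(n,n+'0.png'); c,_=ray(s,(320,240)); print(n,c.round(3))
    for l in ['pressing_tin','press_foot','press_lever','lime_tumbler','salt_shaker']:
        for r in silhouettes(n,l): print(l,round(r['confidence'],2),np.round(r['point']),r['mask'].sum())
print(get_obs())
E
python3 -c "
import cv2,numpy as np
a=[cv2.imread('pics/%s0.png'%n) for n in('side','top')]
"
```

```text
pics
side [0.2   1.154 0.794]
pressing_tin 0.92 [248. 335.] 371
pressing_tin 0.84 [354. 280.] 1961
pressing_tin 0.26 [195. 341.] 336
press_foot 0.69 [268. 317.] 275
press_foot 0.56 [316. 241.] 602
press_lever 0.83 [196. 349.] 360
lime_tumbler 0.96 [242. 390.] 1094
top [ 0.324 -0.028  1.209]
pressing_tin 0.69 [251. 427.] 992
pressing_tin 0.58 [256. 185.] 1700
press_foot 0.54 [270. 283.] 114
press_lever 0.86 [261. 361.] 928
lime_tumbler 0.6 [321. 426.] 1284
salt_shaker 0.96 [200. 230.] 374
{'time': 0.6, 'joint_positions': array([ 1.12191886e+00,  8.71538763e-02,  1.37066968e+00,  3.87608524e-06,
        1.68359324e+00, -1.03103177e-01]), 'qvel': array([ 2.61047053e-03, -3.10172379e-05,  3.81398704e-04,  1.56583080e-03,
        1.34759993e-04, -1.12024310e-03]), 'joint_torque': array([-3.77116012e-04, -3.39777124e+01, -3.02420318e+01,  7.16957264e-02,
        2.37322517e-02, -1.30066292e-05]), 'tool_pos': array([0.18642687, 0.51747317, 0.20554652]), 'ee_rot': array([3.14141733e+00, 1.42683095e-05, 2.79581880e+00]), 'wrist_force': array([ 0.65614059,  0.58347956, -0.58571482]), 'wrist_torque': array([-0.00744904,  0.01181739,  0.01213104]), 'width': 0.09401625824798052}
```

View pics/side0.png

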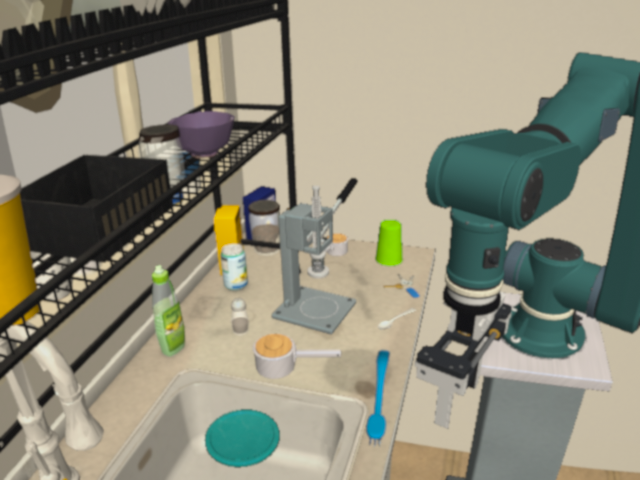

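View pics/top0.png

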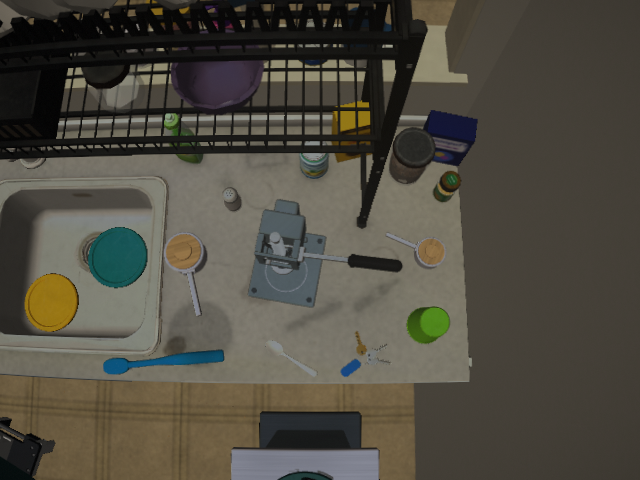

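Side view: the big tin is at (275,355) with its handle to the right; the press is at (312,260) and the lever end at (350,188). Top view: tin at (185,253) with its handle toward the robot, bed ring near (288,275), lever grip at (375,263), small look-alike tin at (430,252). I'll zoom in to measure.

```bash
python3 - <<'E'
import cv2
a=cv2.imread('pics/top0.png')[190:330,150:410]
a=cv2.convertScaleAbs(cv2.resize(a,None,fx=3,fy=3,interpolation=cv2.INTER_CUBIC),alpha=1.5,beta=10)
for c in range(150,410,20): cv2.putText(a,str(c),((c-150)*3,8),0,.3,(0,0,255)); cv2.line(a,((c-150)*3,10),((c-150)*3,16),(0,0,255))
for r in range(190,330,20): cv2.putText(a,str(r),(0,(r-190)*3+4),0,.3,(0,0,255))
cv2.imwrite('pics/c0.png',a)
E
```

```text
(no output)
```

View pics/c0.png

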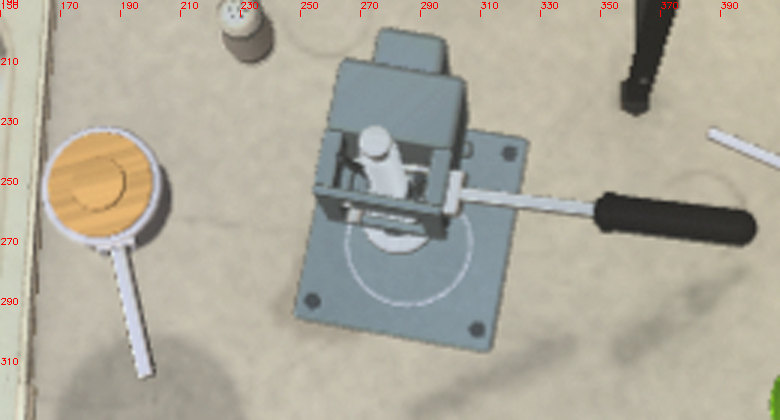

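```bash
cat > m.py <<'E'
from h import *
s=snap('top'); f=lambda u,v:(150+u/3,190+v/3)
A=lambda u,v,z: atz(s,f(u,v),z)
FL,FR,BR=A(294,318,.014),A(492,351,.014),A(527,140,.014)
print('corners',FL,FR,BR,np.linalg.norm(FL-FR),np.linalg.norm(FR-BR))
ex=BR-FR; ex/=np.linalg.norm(ex); ey=FL-FR; ey/=np.linalg.norm(ey)
print('yaw',np.arctan2(ex[1],ex[0]),np.arctan2(-ey[0],ey[1]))
print('ring',A(408,242,.014),'from corners',FR+.069*ex+.075*ey, (FL+FR)/2+.069*ex)
b=A(97,184,.066);t=A(148,376,.042);h0=A(118,248,.042)
print('boss',b,'tip',t,np.linalg.norm((t-b)[:2]),'yaw tin',np.arctan2(*(b-t)[1::-1]), np.arctan2(*(h0-t)[1::-1]))
print('plate rim',A(101,187,.06))
print('grip',A(676,220,.212+.215*np.sin(.25)+.011),A(597,211,.25),A(755,228,.28))
print('ramtop',A(375,140,.346),'shelf post end',atz(s,(362,225),0))
for n,l,z in [('tumb','lime_tumbler',.116),('salt','salt_shaker',.09)]:
    r=silhouettes('top',l)[0]; print(n,atz(s,r['point'][::-1],z/2))
E
python3 m.py
```

```text
corners [0.4809309  0.12574272 0.014     ] [ 0.4568247  -0.02054388  0.014     ] [ 0.61611105 -0.04687908  0.014     ] 0.1482595028212378 0.16144870340722103
yaw -0.16385017268555072 -0.16331966334919515
ring [0.53805972 0.04201108 0.014     ] from corners [0.53709515 0.04220294 0.014     ] [0.53695365 0.04134428 0.014     ]
boss [0.57087521 0.26573699 0.066     ] tip [0.43453407 0.22711878 0.042     ] 0.1417048770481458 yaw tin 0.27601703573837777 0.2753750768864675
plate rim [0.56993761 0.2641742  0.06      ]
grip [ 0.50397858 -0.12949829  0.27619185] [ 0.5146253 -0.0849787  0.25     ] [ 0.4983642  -0.17510889  0.28      ]
ramtop [0.53513675 0.04121462 0.346     ] shelf post end [ 0.64711855 -0.13098435  0.        ]
tumb [ 0.41746569 -0.26204919  0.058     ]
salt [0.69223134 0.17012006 0.045     ]
```

Numbers agree with the given sizes (bed edge 148 mm, handle tip 142 mm), except the lever grip, which I'll triangulate next.

```bash
python3 - <<'E'
from h import *
import bench
print([ (k,getattr(bench,k)) for k in dir(bench) if 'grasp' in k.lower()], [k for k in dir(bench) if not k.startswith('_')])
s=snap('side'); t=snapshot('top')
c=np.array([.5372,.0418,0]); ex=np.array([.9866,-.1629,0]); ey=np.array([.1629,.9866,0])
piv=c+.018*ey+[0,0,.212]
for th in (.25,):
  for r in (.17,.215,.26):
    P=piv-ey*r*np.cos(th)+[0,0,r*np.sin(th)]; print(r,P.round(3),'side',proj(s,P),'top',(proj(t,P)-[150,190])*3)
a=s['pixels'][160:400,210:420]; a=cv2.resize(a,None,fx=2.5,fy=2.5,interpolation=cv2.INTER_CUBIC)[:,:,::-1].copy()
for q in range(210,420,20): cv2.putText(a,str(q),(int((q-210)*2.5),8),0,.3,(0,0,255))
for q in range(160,400,20): cv2.putText(a,str(q),(0,int((q-160)*2.5)+4),0,.3,(0,0,255))
cv2.imwrite('pics/c1.png',a)
# foot
for r in silhouettes('side','press_foot'):
    ys,xs=np.where(r['mask']); print(r['confidence'],ys.min(),ys.max(),xs.min(),xs.max())
for z in (.110,.117,.124): print('foot c',z,proj(s,c+[0,0,z]))
print('side tin',proj(s,[.5705,.265,.066]),proj(s,[.433,.226,.042]))
E
```

```text
[('tcp_to_grasp', 0.0188)] ['IKError', 'close_job', 'get_obs', 'silhouettes', 'snapshot', 'tcp_to_grasp']
0.17 [ 0.513 -0.103  0.254] side [[342.57241596 194.97335068]] top [[627.46646155 211.79595902]]
0.215 [ 0.506 -0.146  0.265] side [[349.29947357 184.82167333]] top [[701.75888221 219.75915048]]
0.26 [ 0.499 -0.189  0.276] side [[355.73522445 175.11031884]] top [[777.5617859  227.83931212]]
0.62 265 278 307 328
foot c 0.11 [[318.70909294 272.54647767]]
foot c 0.117 [[318.63714469 270.02135933]]
foot c 0.124 [[318.56483492 267.48357907]]
side tin [[275.04612411 340.40413295]] [[342.52482798 348.29278126]]
```

View pics/c1.png

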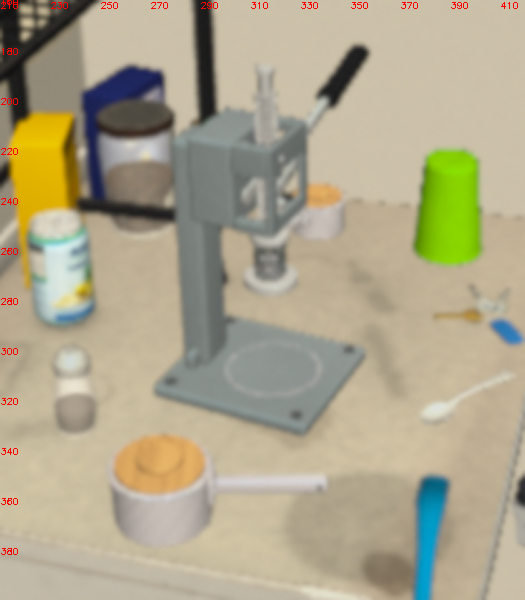

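Side view confirms the tin (rim centre ≈(274,345)), the handle tip at (341,354), and the lever sleeve from (341,199) to (354,180). The sleeve middle is about 0.20 m from the nominal pivot, and the top view agrees. Moving to hover over the handle.

Call:
play_rows([
  [6,[15,-14,-4],[0,0,0.31]],
  [6,[29.3,-27.8,-8],[0,0,0.62]],
  [6,[29.3,-27.8,-8],[0,0,0.62]],
  [6,[29.3,-27.8,-8],[0,0,0.62]],
  [6,[29.3,-27.8,-8],[0,0,0.62]],
  [6,[29.3,-27.8,-8],[0,0,0.62]],
  [6,[29.3,-27.8,-8],[0,0,0.62]],
  [6,[29.3,-27.8,-8],[0,0,0.62]],
])

```text
time: 1.57
tool_pos: [0.4109, 0.3046, 0.1446]
ee_rot: [3.141, 0.001, -2.867]
wrist_force: [0.8, -0.3, 0.1]
width: 0.0602
```

Call:
play_rows([
  [6,[0,0,0],[0,0,0]],
  [6,[0,0,0],[0,0,0]],
  [6,[0,0,0],[0,0,0]],
])

```text
time: 1.82
tool_pos: [0.4096, 0.3062, 0.1447]
ee_rot: [3.141, -0.0, -2.868]
wrist_force: [-0.7, -0.3, 0.4]
width: 0.0597
```

Call:
play_rows([
  [6,[3.5,-3.3,-1.2],[0,0,0]],
  [6,[7,-6.6,-2.5],[0,0,0]],
  [6,[7,-6.6,-2.5],[0,0,0]],
  [6,[7,-6.6,-2.5],[0,0,0]],
  [6,[7,-6.6,-2.5],[0,0,0]],
])

```text
time: 2.23
tool_pos: [0.4792, 0.2412, 0.1197]
ee_rot: [3.141, -0.0, -2.867]
wrist_force: [-0.6, 1.0, -0.2]
width: 0.0599
```

```bash
python3 - <<'E'
from h import *
print(get_obs()['tool_pos'])
s=snap('wrist'); a=s['pixels'][:,:,::-1].copy()
for P in ([.5705,.265,.066],[.433,.226,.042],[.4791,.2391,.042]):
    p=proj(s,P)[0]; print(p); cv2.circle(a,tuple(int(v) for v in p),4,(0,0,255),1)
cv2.imwrite('pics/w1.png',a)
E
```

```text
[0.47916295 0.24120036 0.11973578]
[316.93733656 393.67645053]
[316.0137462 170.3609418]
[316.42577167 245.25865672]
```

View pics/w1.png

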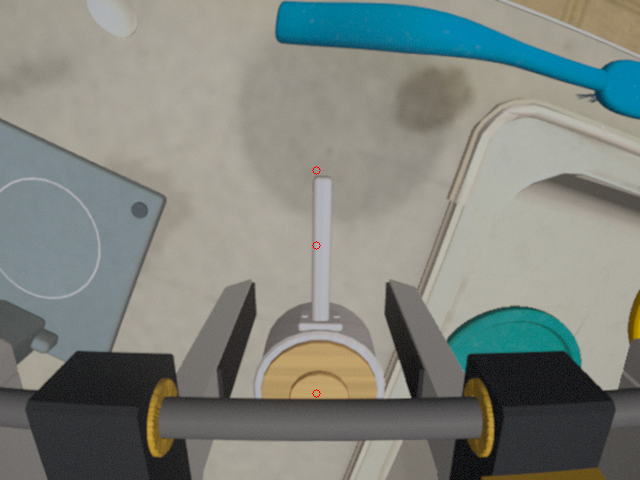

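The wrist view shows the handle at column ≈322, midway between the fingers (320), with the tip at row 177. Descending and closing.

Call:
play_rows([
  [6,[0.2,0,-4],[0,0,0]],
  [6,[0.2,0,-8],[0,0,0]],
  [6,[0.2,0,-10.3],[0,0,0]],
  [6,[0.2,0,-10.3],[0,0,0]],
  [0,[0.2,0,-10.3],[0,0,0]],
  [0,[0.2,0,-10.3],[0,0,0]],
  [0,[0.2,0,-10.3],[0,0,0]],
  [0,[0.2,0,-10.3],[0,0,0]],
])

```text
time: 2.95
tool_pos: [0.4834, 0.2411, 0.0195]
ee_rot: [3.141, 0.005, -2.867]
wrist_force: [0.5, 0.5, 0.0]
width: 0.0369
```

Call:
play_rows([
  [0,[0,0,0],[0,0,0]],
  [0,[0,0,0],[0,0,0]],
  [0,[0,0,1],[0,0,0]],
  [0,[0,0,2.8],[0,0,0]],
  [0,[0,0,2.8],[0,0,0]],
  [0,[0,0,2.8],[0,0,0]],
])

```text
time: 3.45
tool_pos: [0.4825, 0.2402, 0.0457]
ee_rot: [3.141, 0.002, -2.868]
wrist_force: [0.3, -0.4, -2.1]
width: 0.0112
```

```bash
python3 - <<'E'
from h import *
o=get_obs();print(o['tool_pos'],o['ee_rot'],o['width'],o['wrist_force'],o['wrist_torque'])
t=snap('top','t1.png'); s=snap('side','s1.png')
a=t['pixels'][200:350,140:260,::-1]; b=s['pixels'][300:420,230:400,::-1]
a=cv2.resize(a,None,fx=3.5,fy=3.5,interpolation=cv2.INTER_CUBIC); b=cv2.resize(b,None,fx=2.2,fy=2.2,interpolation=cv2.INTER_CUBIC)
H=max(a.shape[0],b.shape[0]); pad=lambda i:cv2.copyMakeBorder(i,0,H-i.shape[0],0,0,0)
cv2.imwrite('pics/c2.png',np.hstack([pad(a),pad(b)])); print(a.shape,b.shape)
E
```

```text
[0.48253875 0.24020541 0.04567472] [ 3.14131570e+00  2.30428897e-03 -2.86756793e+00] 0.011162417549610072 [ 0.28221266 -0.35639626 -2.09174724] [ 0.00710559 -0.01520875 -0.05374785]
(525, 420, 3) (264, 374, 3)
```

View pics/c2.png

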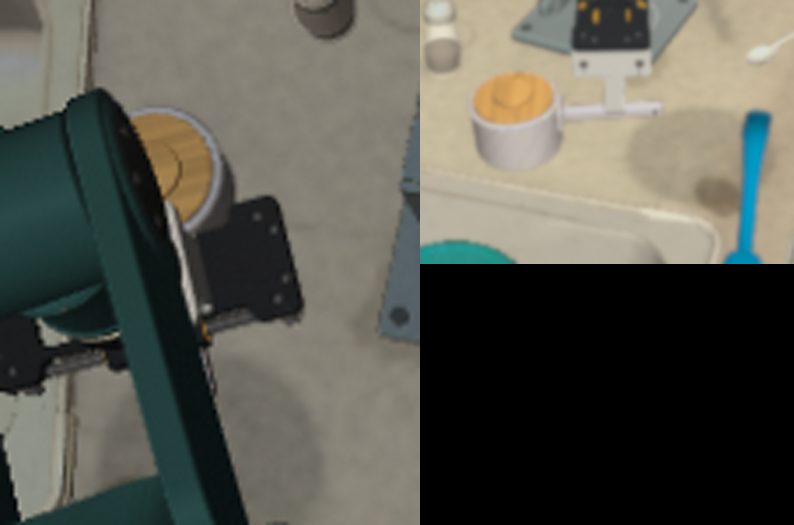

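```bash
python3 - <<'E'
from h import *
o=get_obs();print(o['tool_pos'],o['wrist_force'])
s=snap('side')
g=o['tool_pos']; d=np.array([np.cos(.2741),np.sin(.2741),0])
for dz in (0,.01,.02,.028):
  ax=np.array([.573,.267,dz]); print(dz,'boss',proj(s,ax+[0,0,.066])[0],'tiptop',proj(s,ax-.143*d+[0,0,.042])[0],'start',proj(s,ax-.046*d+[0,0,.042])[0])
print('tcp',proj(s,g))
for r in silhouettes('side','pressing_tin'): 
  ys,xs=np.where(r['mask']); print(r['confidence'],ys.min(),ys.max(),xs.min(),xs.max())
E
```

```text
[0.48159358 0.23986995 0.04406281] [ 0.67458601  0.69723129 -1.8057397 ]
0 boss [273.61775464 340.77783524] tiptop [341.20169257 348.77577199] start [295.79819004 349.47850068]
0.01 boss [273.30877581 336.99590589] tiptop [341.18316597 345.06004756] start [295.58497537 345.77119983]
0.02 boss [272.99793314 333.17976852] tiptop [341.16407365 341.31045979] start [295.3703068  342.03017169]
0.028 boss [272.7479169  330.10205954] tiptop [341.14838585 338.28623385] start [295.19752224 339.01289263]
tcp [[318.85517772 347.99186753]]
0.92 332 377 252 339
0.71 234 255 334 347
```

The lift began before the jaws had closed, so the tin is held only by the fingertips and rose about 7 mm. I'll set it back down and regrip.

Call:
play_rows([
  [0,[0,0,-0.4],[0,0,0]],
  [0,[0,0,-0.8],[0,0,0]],
  [2.5,[0,0,-0.8],[0,0,0]],
  [3.5,[0,0,-0.8],[0,0,0]],
  [3.5,[0,0,-0.8],[0,0,0]],
  [3.5,[0,0,-2.9],[0,0,0]],
  [3.5,[0,0,-2.9],[0,0,0]],
  [0,[0,0,-2.9],[0,0,0]],
])

```text
time: 4.32
tool_pos: [0.4808, 0.2396, 0.0146]
ee_rot: [-3.141, -0.003, -2.867]
wrist_force: [-0.4, 0.3, -0.4]
width: 0.0311
```

Call:
play_rows([
  [0,[0,0,0],[0,0,0]],
  [0,[0,0,0],[0,0,0]],
  [0,[0,0,0],[0,0,0]],
  [0,[0,0,0],[0,0,0]],
  [0,[0,0,0],[0,0,0]],
  [0,[0,0,0],[0,0,0]],
  [0,[0,0,0],[0,0,0]],
  [0,[0,0,0],[0,0,0]],
])

```text
time: 4.98
tool_pos: [0.4823, 0.2402, 0.0163]
ee_rot: [3.141, 0.001, -2.867]
wrist_force: [-0.9, -0.1, 3.8]
width: 0.0116
```

```bash
python3 - <<'E'
from h import *
o=get_obs();print(o['tool_pos'],o['ee_rot'],o['wrist_force'],o['wrist_torque'],o['width'])
s=snap('side')
for r in silhouettes('side','pressing_tin')[:1]: 
  ys,xs=np.where(r['mask']); print(r['confidence'],ys.min(),ys.max(),xs.min(),xs.max())
E
```

```text
[0.48228057 0.24021855 0.01631746] [ 3.14138518e+00  1.37828143e-03 -2.86738512e+00] [-0.90182292 -0.10874077  3.76445613] [ 0.06673734 -0.05487559  0.0186951 ] 0.011589615427896927
0.93 333 378 253 340
```

Call:
play_rows([
  [0,[0,0,0.5],[0,0,0]],
  [0,[0,0,1.5],[0,0,0]],
  [0,[0,0,2.5],[0,0,0]],
  [0,[0,0,3],[0,0,0]],
  [0,[0,0,3],[0,0,0]],
  [0,[0,0,3],[0,0,0]],
  [0,[0,0,3],[0,0,0]],
  [0,[0,0,3],[0,0,0]],
])

```text
time: 5.75
tool_pos: [0.4812, 0.2398, 0.045]
ee_rot: [-3.142, -0.001, -2.867]
wrist_force: [-0.4, 0.3, -3.0]
width: 0.0121
```

```bash
python3 - <<'E'
from h import *
o=get_obs();print(o['tool_pos'],o['ee_rot'],o['wrist_force'],o['wrist_torque'],o['width'])
s=snap('side','s2.png')
for r in silhouettes('side','pressing_tin')[:1]: 
  ys,xs=np.where(r['mask']); print(r['confidence'],ys.min(),ys.max(),xs.min(),xs.max())
  a=s['pixels'][300:400,230:370,::-1]
  cv2.imwrite('pics/c3.png',cv2.resize(a,None,fx=4,fy=4,interpolation=cv2.INTER_CUBIC))
  k=np.where(r['mask'])
  for c in (300,305,325,330,335,338): 
    q=np.where(r['mask'][:,c])[0]; print(c,q.min() if len(q) else None,q.max() if len(q) else None)
E
```

```text
[0.48118485 0.2398165  0.04496846] [-3.14153524e+00 -1.49317565e-03 -2.86732535e+00] [-0.41169584  0.31799003 -2.98195465] [-0.04327837  0.30371449  0.00191964] 0.012065050320700118
0.82 323 368 253 340
300 339 346
305 339 346
325 338 345
330 338 346
335 338 345
338 338 345
```

View pics/c3.png

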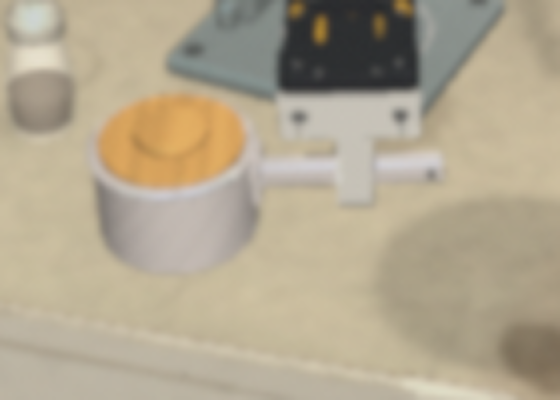

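The grip is solid: the tin has risen about 10 px (28 mm) and is level. Turning it to the press heading while moving to the left of the press.

Call:
play_rows([
  [0,[-1,-1.3,0],[0,0,-0.11]],
  [0,[-1.8,-2.6,0],[0,0,-0.22]],
  [0,[-2.7,-3.8,0],[0,0,-0.33]],
  [0,[-3.6,-5.1,0],[0,0,-0.438]],
  [0,[-3.6,-5.1,0],[0,0,-0.438]],
  [0,[-3.6,-5.1,0],[0,0,-0.438]],
  [0,[-3.6,-5.1,0],[0,0,-0.438]],
])

```text
time: 6.43
tool_pos: [0.4461, 0.1894, 0.0457]
ee_rot: [3.141, 0.0, 2.979]
wrist_force: [0.2, -0.1, -3.0]
width: 0.0118
```

```bash
python3 - <<'E'
from h import *
o=get_obs();print(o['tool_pos'],o['ee_rot'],o['wrist_force'],o['width'])
y=o['ee_rot'][2]; y=(y+np.pi/2)%np.pi-np.pi/2; print('tin yaw',y)
s=snap('side')
ax=o['tool_pos']+.095*np.array([np.cos(y),np.sin(y),0])
k=silhouettes('side','pressing_tin')
th=np.linspace(0,6.28,90)
bz=o['tool_pos'][2]-.0163
P=np.vstack([ax*[1,1,0]+np.c_[r*np.cos(th),r*np.sin(th),0*th+bz+z] for r,z in((.043,0),(.0455,.06))])
p=proj(s,P); print('pred body x',p[:,0].min(),p[:,0].max(),'ymax',p[:,1].max())
for r in k: 
  ys,xs=np.where(r['mask']); print(r['confidence'],ys.min(),ys.max(),xs.min(),xs.max())
E
```

```text
[0.44614923 0.18942887 0.04572326] [3.14069843e+00 4.87833204e-04 2.97916682e+00] [ 0.24880281 -0.1259436  -3.03155251] 0.011831095734136361
tin yaw -0.1624258317068641
pred body x 280.7816292426384 321.7930177216576 ymax 343.3216996660735
0.96 306 347 281 361
```

Call:
play_rows([
  [0,[0,-2.5,-0.2],[0,0,0]],
  [0,[0,-5,-0.2],[0,0,0]],
  [0,[0,-7.5,-0.2],[0,0,0]],
  [0,[-0.1,-10,-0.2],[0,0,0]],
  [0,[-0.2,-12.2,-0.2],[0,0,0]],
  [0,[-0.2,-13.2,-0.2],[0,0,0]],
  [0,[-0.2,-13.2,-0.2],[0,0,0]],
  [0,[-0.2,-13.2,-0.2],[0,0,0]],
])

```text
time: 7.2
tool_pos: [0.4454, 0.0567, 0.0445]
ee_rot: [-3.141, 0.003, 2.977]
wrist_force: [0.6, -2.6, -0.1]
width: 0.0116
```

```bash
python3 - <<'E'
from h import *
o=get_obs();print(o['tool_pos'],o['ee_rot'],o['wrist_force'],o['width'])
s=snap('side'); t=snap('top'); w=snap('wrist')
a=cv2.resize(s['pixels'][190:350,230:400,::-1],None,fx=3,fy=3,interpolation=cv2.INTER_CUBIC)
b=cv2.resize(t['pixels'][190:330,230:340,::-1],None,fx=2.6,fy=2.6,interpolation=cv2.INTER_CUBIC)
H=480; pad=lambda i:cv2.copyMakeBorder(i,0,H-i.shape[0],0,0,0)
cv2.imwrite('pics/c4.png',np.hstack([pad(a),pad(b)]))
E
```

```text
[0.44539065 0.05673967 0.04452136] [-3.14140953  0.00342221  2.97669041] [ 0.59219167 -2.56475256 -0.09591015] 0.011563955221683476
```

View pics/c4.png

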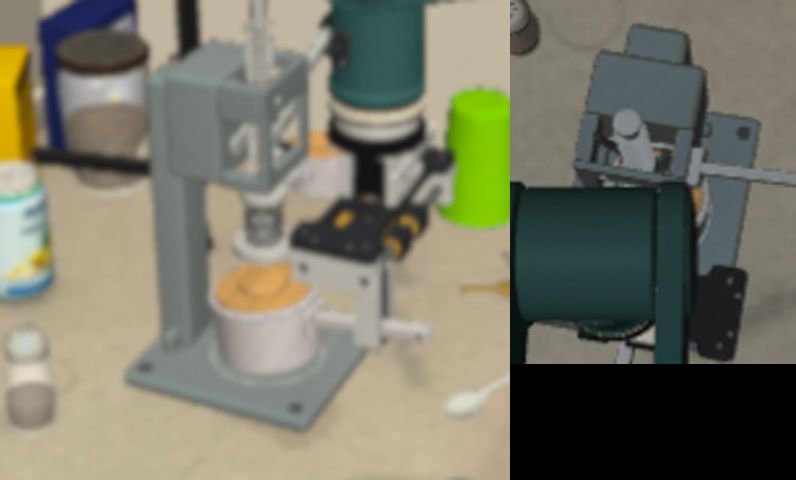

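```bash
cat > chk.py <<'E'
from h import *
from scipy.optimize import least_squares
import sys
def tinfit(cam,s,bz,hide=None):
    m=silhouettes(cam,'pressing_tin'); return m
o=get_obs();print(o['tool_pos'],o['ee_rot'],o['wrist_force'],o['wrist_torque'],o['width'])
bz=float(sys.argv[1])
s=snap('side'); th=np.linspace(0,6.28,120)
for r in silhouettes('side','pressing_tin')[:2]:
  ys,xs=np.where(r['mask']); print('obs',r['confidence'],ys.min(),ys.max(),xs.min(),xs.max())
c=np.array([.5372,.0418,0])
P=np.vstack([c+np.c_[q*np.cos(th),q*np.sin(th),0*th+bz+z] for q,z in((.043,0),(.0455,.06))])
p=proj(s,P); print('pred centred body x',p[:,0].min(),p[:,0].max(),'ymax',p[:,1].max(),'boss',proj(s,c+[0,0,bz+.066]))
E
python3 chk.py .028; python3 chk.py .014
```

```text
[0.44484035 0.05733512 0.04419157] [-3.14113471e+00  2.34066831e-03  2.97855325e+00] [ 1.13918595 -2.35661989  0.33667193] [-0.46050038 -0.47318803 -0.20548191] 0.011581261619120733
obs 0.81 234 255 326 344
obs 0.6 278 315 300 372
pred centred body x 300.0903341494981 337.7900552680652 ymax 311.0885640737098 boss [[318.87219467 278.27084083]]
[0.44457393 0.05748257 0.04403658] [-3.14145112e+00  1.79055127e-03  2.97886426e+00] [ 1.92935758 -2.36121169  0.83338722] [-0.38718022 -0.57580115 -0.22143756] 0.01189398548280228
obs 0.88 278 314 300 373
obs 0.55 234 255 325 344
pred centred body x 300.32345465975584 337.8381363601607 ymax 315.8874106905338 boss [[319.01337503 283.22593785]]
```

```bash
python3 - <<'E'
from h import *
o=get_obs(); s=snap('side','s3.png'); g=o['tool_pos']
y=-.163; d=np.array([np.cos(y),np.sin(y),0]); c=np.array([g[0],g[1],0])+.095*d
print(c,'tcp',proj(s,g))
for bz in (.028,.014):
  f=lambda r,z:proj(s,c-r*d+[0,0,bz+z])[0].round(1)
  print(bz,'start top',f(.046,.042),'tip top',f(.143,.042),'tip bot',f(.143,.028),'boss',f(0,.066),'front bottom')
for r in silhouettes('side','pressing_tin')[:2]:
  for q in (339,342,345,358,362,366,370):
    k=np.where(r['mask'][:,q])[0]; print(q,(k.min(),k.max()) if len(k) else None)
for r in silhouettes('side','press_foot')[:1]:
  ys,xs=np.where(r['mask']); print('foot',r['confidence'],ys.min(),ys.max(),xs.min(),xs.max(),r['point'])
E
```

```text
[0.53811674 0.04201495 0.        ] tcp [[354.92487322 304.2460024 ]]
0.028 start top [336.1 290.7] tip top [374.  299.4] tip bot [373.9 304.4] boss [318.5 278.3] front bottom
0.014 start top [336.1 295.6] tip top [373.9 304.4] tip bot [373.8 309.3] boss [318.6 283.2] front bottom
339 (np.int64(293), np.int64(299))
342 (np.int64(295), np.int64(299))
345 (np.int64(295), np.int64(299))
358 None
362 (np.int64(298), np.int64(302))
366 (np.int64(298), np.int64(303))
370 (np.int64(299), np.int64(304))
339 (np.int64(240), np.int64(255))
342 (np.int64(242), np.int64(255))
345 None
358 None
362 None
366 None
370 None
foot 0.68 264 278 307 325 [271.1, 317.8]
```

The tin drooped a few degrees in the grip and its back edge is on the bed; the handle tip sits where predicted. Lowering gently will seat it flat.

Call:
play_rows([
  [0,[0,0,-0.3],[0,0,0]],
  [0,[0,0,-0.6],[0,0,0]],
  [0,[0,0,-0.9],[0,0,0]],
  [0,[0,0,-1.2],[0,0,0]],
  [0,[0,0,-1.4],[0,0,0]],
  [0,[0,0,-1.4],[0,0,0]],
  [0,[0,0,-1.4],[0,0,0]],
])

```text
time: 8.28
tool_pos: [0.4418, 0.0574, 0.0296]
ee_rot: [3.141, -0.005, 2.978]
wrist_force: [-8.1, 0.0, 8.6]
width: 0.012
```

```bash
python3 chk.py .014; python3 - <<'E'
from h import *
s=snap('side')
for r in silhouettes('side','pressing_tin')[:2]:
  for q in (339,342,345,362,366,370):
    k=np.where(r['mask'][:,q])[0]; print(q,(k.min(),k.max()) if len(k) else None)
E
```

```text
[0.4418309  0.05744646 0.02960372] [ 3.14148727 -0.00472756  2.97807386] [-8.06582384  0.03577464  8.61083536] [0.06183183 1.22414072 0.03428457] 0.011966822034452936
obs 0.84 234 255 325 344
obs 0.73 280 315 302 373
pred centred body x 300.32345465975584 337.8381363601607 ymax 315.8874106905338 boss [[319.01337503 283.22593785]]
339 (np.int64(294), np.int64(303))
342 (np.int64(297), np.int64(304))
345 (np.int64(298), np.int64(304))
362 (np.int64(302), np.int64(308))
366 (np.int64(303), np.int64(310))
370 (np.int64(304), np.int64(310))
339 (np.int64(234), np.int64(255))
342 (np.int64(247), np.int64(254))
345 None
362 None
366 None
370 None
```

Call:
play_rows([
  [2,[0,0,0],[0,0,0]],
  [4,[0,0,0],[0,0,0]],
  [4,[0,0,0],[0,0,0]],
  [4,[0,0,0],[0,0,0]],
  [4,[0,0,0],[0,0,0]],
  [4,[0,0,2],[0,0,0]],
  [4,[0,0,6],[0,0,0]],
  [4,[-4,0,10],[0,0,0]],
])

```text
time: 9.15
tool_pos: [0.4171, 0.0567, 0.1207]
ee_rot: [3.141, 0.002, 2.977]
wrist_force: [0.1, -0.1, 2.6]
width: 0.0401
```

Call:
play_rows([
  [4,[-4,0,4],[0,0,0]],
  [4,[-8,0,8],[0,0,0]],
  [4,[-10,0,12],[0,0,0]],
  [4,[-10,0,16],[0,0,0]],
  [4,[-10,0,16],[0,0,0]],
  [4,[-10,0,16],[0,0,0]],
])

```text
time: 9.65
tool_pos: [0.3156, 0.0571, 0.286]
ee_rot: [3.139, 0.013, 2.978]
wrist_force: [0.8, 0.3, 1.3]
width: 0.0399
```

```bash
python3 chk.py .014; python3 - <<'E'
from h import *
s=snap('side'); t=snap('top'); w=snap('wrist')
c=np.array([.5372,.0418,0]); d=np.array([.9866,-.1629,0]); th=np.linspace(0,6.283,60)
def draw(s,x0,y0,x1,y1,f):
    a=cv2.resize(s['pixels'][y0:y1,x0:x1,::-1],None,fx=f,fy=f,interpolation=cv2.INTER_CUBIC)
    for r,z in((.0455,.074),(.02,.08)):
        p=(proj(s,c+np.c_[r*np.cos(th),r*np.sin(th),0*th+z])-[x0,y0]+.5)*f
        cv2.polylines(a,[p.astype(int)],True,(0,0,255),1)
    p=(proj(s,c-.143*d+[0,0,.056])[0]-[x0,y0])*f; cv2.circle(a,tuple(int(v) for v in p),3,(0,0,255),1)
    return a
A=draw(s,250,200,400,350,3.2)
B=draw(t,240,220,330,330,3.2)
H=480; pad=lambda i:cv2.copyMakeBorder(i,0,H-i.shape[0],0,0,0)
cv2.imwrite('pics/c5.png',np.hstack([pad(A),pad(B)]))
E
```

```text
[0.31560322 0.05710746 0.28604083] [3.13919585 0.01342565 2.97800502] [0.80647981 0.26617861 1.25476417] [-0.01209478 -0.0091977  -0.02889512] 0.03986486072581427
obs 0.79 235 255 326 347
obs 0.73 279 316 301 374
pred centred body x 300.32345465975584 337.8381363601607 ymax 315.8874106905338 boss [[319.01337503 283.22593785]]
```

View pics/c5.png

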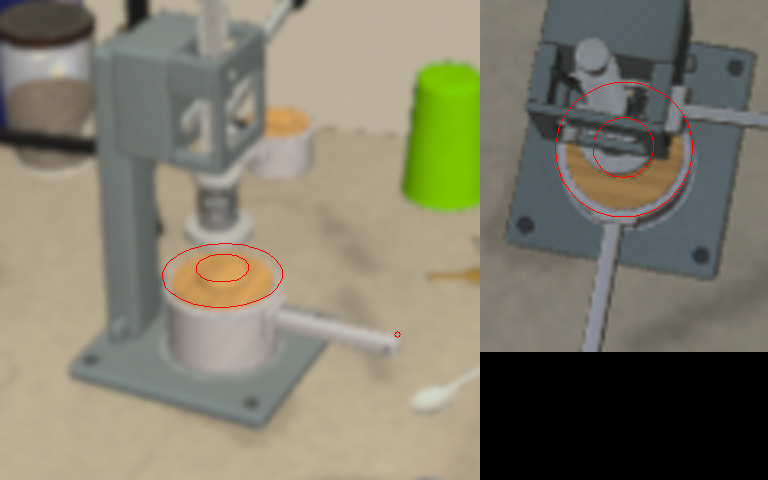

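```bash
cat > fit.py <<'E'
from h import *
from scipy.optimize import least_squares
def orange(img):
    h=cv2.cvtColor(img,cv2.COLOR_RGB2HSV); m=(h[...,0]>8)&(h[...,0]<22)&(h[...,1]>90)&(h[...,2]>70); return m.astype(np.uint8)
def arc(img,box,a0,a1,cen):
    x0,y0,x1,y1=box; f=6
    big=cv2.resize(img[y0:y1,x0:x1],None,fx=f,fy=f,interpolation=cv2.INTER_CUBIC)
    m=orange(big); n,l,st,_=cv2.connectedComponentsWithStats(m); 
    pts=np.argwhere(m)[:,::-1]/f+[x0,y0]-.42
    d=pts-cen; an=np.degrees(np.arctan2(d[:,1],d[:,0]))%360; r=np.hypot(*d.T); out=[]
    for a in range(a0,a1,5):
        k=np.abs(an-a%360)<2.5
        if k.sum(): out.append(pts[k][np.argmax(r[k])])
    return np.array(out)
def fit(s,pts,z,r=None):
    W=np.array([atz(s,p,z)[:2] for p in pts])
    g=lambda q:np.hypot(W[:,0]-q[0],W[:,1]-q[1])-(r if r else q[2])
    q=least_squares(g,[*W.mean(0),.04][:2 if r else 3],loss='soft_l1',f_scale=.001); return q.x,np.sqrt(np.mean(q.fun**2))
rd=lambda n:cv2.cvtColor(cv2.imread('pics/'+n),cv2.COLOR_BGR2RGB)
t=snapshot('top'); s=snapshot('side')
a0=arc(rd('top0.png'),(160,225,215,280),0,360,np.array([184,252.]))
b0=arc(rd('side0.png'),(250,325,300,375),20,160,np.array([274,346.]))
a1=arc(t['pixels'],(255,255,312,295),10,170,np.array([283,268.]))
b1=arc(s['pixels'],(295,270,345,305),0,180,np.array([319,288.]))
for zp in (.046,.050,.054,.058):
    A,e=fit(t,a0,zp); print(zp,'top0',A,e,'side0',*fit(s,b0,zp,A[2]))
    print('    now top',*fit(t,a1,zp+.014,A[2]),'side',*fit(s,b1,zp+.014,A[2]))
print(len(a1),len(b1)); print(a1.round(1).tolist()[::4])
E
python3 fit.py
```

```text
0.046 top0 [0.57598573 0.26961321 0.03893568] 0.0002009573585753319 side0 [0.57827825 0.25794479] 0.00015376529222910904
    now top [0.53886568 0.04229933] 0.00019505438062416265 side [0.541105   0.02984214] 0.00025734009868720066
0.05 top0 [0.57512026 0.26858867 0.03880174] 0.0002002660609234394 side0 [0.57628678 0.26265519] 0.00014610116312453676
    now top [0.53812091 0.04205379] 0.0001945509879266538 side [0.53927531 0.03587694] 0.00025282404010607495
0.054 top0 [0.57425479 0.26756413 0.0386678 ] 0.00019957476454499548 side0 [0.57429525 0.26736557] 0.00013904528046693572
    now top [0.53737615 0.04180824] 0.00019404865510093262 side [0.53744571 0.04191174] 0.0002508914698854643
0.058 top0 [0.57338932 0.26653959 0.03853386] 0.00019888346808672093 side0 [0.57230366 0.27207592] 0.00013268289346565645
    now top [0.53663139 0.0415627 ] 0.00019354738801910472 side [0.53561616 0.04794656] 0.0002515736311208096
32 36
[[302.1, 271.1], [299.4, 276.6], [294.9, 281.1], [289.2, 283.9], [283.6, 284.4], [277.1, 282.9], [273.2, 280.6], [269.6, 276.4]]
```

Two-camera fit: the plate height from both views agrees, and the tin centre is (0.5374, 0.0418) against the ring at (0.5372, 0.0418), so it's centred to under 1 mm. Next is the lever, with the fingers closed.

Call:
play_rows([
  [0,[2.5,-2.5,1],[0,0,0]],
  [0,[5,-5,2],[0,0,0]],
  [0,[7.5,-7.5,3],[0,0,0]],
  [0,[10,-10,3.4],[0,0,0]],
  [0,[12.5,-12.5,3.4],[0,0,0]],
  [0,[15,-15,3.4],[0,0,0]],
  [0,[17,-17,3.4],[0,0,0]],
  [0,[18.9,-19,3.4],[0,0,0]],
])

```text
time: 10.67
tool_pos: [0.5042, -0.1345, 0.3108]
ee_rot: [3.141, -0.004, 2.977]
wrist_force: [0.8, -0.0, -0.0]
width: 0.0007
```

Call:
play_rows([
  [0,[0,0,-0.6],[0,0,0]],
  [0,[0,0,-1.2],[0,0,0]],
  [0,[0,0,-1.8],[0,0,0]],
  [0,[0,0,-1.8],[0,0,0]],
])

```text
time: 11.0
tool_pos: [0.5021, -0.1319, 0.293]
ee_rot: [3.141, -0.004, 2.979]
wrist_force: [0.5, -0.6, -0.4]
width: 0.0003
```

```bash
python3 - <<'E'
from h import *
o=get_obs();print(o['tool_pos'],o['ee_rot'],o['wrist_force'],o['width'])
s=snap('side'); t=snap('top')
a=cv2.resize(s['pixels'][120:330,250:420,::-1],None,fx=2.7,fy=2.7,interpolation=cv2.INTER_CUBIC)
b=cv2.resize(t['pixels'][200:330,270:400,::-1],None,fx=2.6,fy=2.6,interpolation=cv2.INTER_CUBIC)
H=570; pad=lambda i:cv2.copyMakeBorder(i,0,H-i.shape[0],0,0,0)
cv2.imwrite('pics/c6.png',np.hstack([pad(a),pad(b)]))
print('tcp side',proj(s,o['tool_pos']),'top',proj(t,o['tool_pos']))
for c in('side','top'):
  for r in silhouettes(c,'press_foot')[:2]+silhouettes(c,'press_lever')[:1]:
    ys,xs=np.where(r['mask']); print(c,r['confidence'],ys.min(),ys.max(),xs.min(),xs.max())
E
```

```text
[ 0.50214827 -0.13194003  0.2929841 ] [ 3.14051925 -0.00371531  2.9785928 ] [ 0.45547348 -0.59083555 -0.44309291] 0.00027236830446507033
tcp side [[349.57297705 176.62833604]] top [[377.78518118 262.52463492]]
side 0.6 264 278 307 329
side 0.74 265 278 308 328
top 0.51 266 274 272 292
top 0.59 245 268 286 367
```

View pics/c6.png

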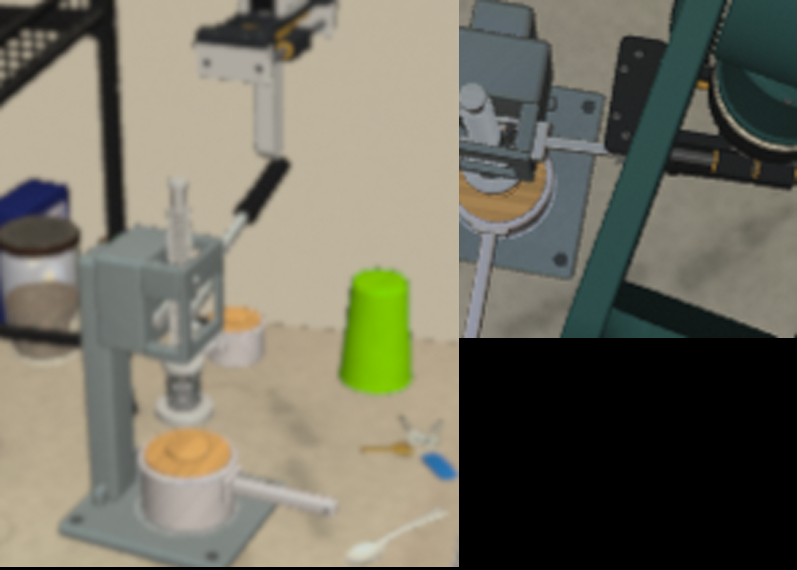

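The fingertip is centred above the sleeve middle, and the tin sits level on the bed under the foot. First stroke goes down slowly.

Call:
play_rows([
  [0,[0.2,-0.2,-1.5],[0,0,0]],
  [0,[0.2,-0.2,-3],[0,0,0]],
  [0,[0.2,-0.2,-5],[0,0,0]],
  [0,[0.2,-0.3,-7],[0,0,0]],
  [0,[0.2,-0.3,-9],[0,0,0]],
  [0,[0.2,-0.3,-10.3],[0,0,0]],
])

```text
time: 11.8
tool_pos: [0.506, -0.1374, 0.1932]
ee_rot: [-3.138, 0.005, 2.977]
wrist_force: [0.6, -0.5, 6.6]
width: 0.0005
```

Call:
play_rows([
  [0,[0,0,-0.4],[0,0,0]],
  [0,[0,0,-0.8],[0,0,0]],
  [0,[0,0,-0.8],[0,0,0]],
])

```text
time: 12.05
tool_pos: [0.506, -0.1366, 0.186]
ee_rot: [-3.14, 0.003, 2.978]
wrist_force: [0.3, -1.1, 5.8]
width: 0.0004
```

Call:
play_rows([
  [0,[0,0,-0.3],[0,0,0]],
  [0,[0,0,-0.6],[0,0,0]],
  [0,[0,0,-0.6],[0,0,0]],
])

```text
time: 12.3
tool_pos: [0.5062, -0.1359, 0.1806]
ee_rot: [-3.141, 0.004, 2.978]
wrist_force: [-0.8, 0.2, 6.7]
width: 0.0003
```

Call:
play_rows([
  [0,[0,0,-0.3],[0,0,0]],
  [0,[0,0,-0.6],[0,0,0]],
  [0,[0,0,-0.6],[0,0,0]],
])

```text
time: 12.55
tool_pos: [0.5063, -0.1351, 0.1748]
ee_rot: [3.14, 0.004, 2.979]
wrist_force: [-0.1, 1.7, 7.3]
width: 0.0005
```

Call:
play_rows([
  [0,[0,0,-0.3],[0,0,0]],
  [0,[0,0,-0.3],[0,0,0]],
])

```text
time: 12.72
tool_pos: [0.5065, -0.1347, 0.1722]
ee_rot: [3.139, 0.004, 2.979]
wrist_force: [-0.3, 3.2, 8.8]
width: 0.0001
```

Call:
play_rows([
  [0,[0,0,-0.3],[0,0,0]],
  [0,[0,0,-0.3],[0,0,0]],
])

```text
time: 12.88
tool_pos: [0.5066, -0.1344, 0.17]
ee_rot: [3.139, 0.005, 2.979]
wrist_force: [-1.9, 3.6, 11.3]
width: 0.0006
```

Call:
play_rows([
  [0,[0,0,-0.2],[0,0,0]],
  [0,[0,0,-0.2],[0,0,0]],
])

```text
time: 13.05
tool_pos: [0.5067, -0.1342, 0.1689]
ee_rot: [3.139, 0.006, 2.979]
wrist_force: [-2.4, 5.0, 14.6]
width: 0.0004
```

Call:
play_rows([
  [0,[0,0,3],[0,0,0]],
  [0,[0,0,6],[0,0,0]],
  [0,[0,0,9],[0,0,0]],
  [0,[0,0,12],[0,0,0]],
  [0,[0,0,12],[0,0,0]],
  [0,[0,0,12],[0,0,0]],
])

```text
time: 13.55
tool_pos: [0.5062, -0.136, 0.2872]
ee_rot: [-3.141, 0.006, 2.978]
wrist_force: [-0.1, -0.2, -0.1]
width: 0.0005
```

```bash
cat > foot.py <<'E'
from h import *
o=get_obs();print(o['time'],o['tool_pos'],o['wrist_force'])
s=snap('side')
for r in silhouettes('side','press_foot')[:2]:
    ys,xs=np.where(r['mask']); print('foot',round(r['confidence'],2),ys.min(),ys.max(),xs.min(),xs.max())
for r in silhouettes('side','press_lever')[:2]:
    ys,xs=np.where(r['mask']); print('lever',round(r['confidence'],2),ys.min(),ys.max(),xs.min(),xs.max())
# compare ram top + foot to reference by template shift in vertical
import os
g=cv2.cvtColor(s['pixels'],cv2.COLOR_RGB2GRAY)
if not os.path.exists('ref.png'):
    g0=cv2.cvtColor(cv2.imread('pics/side0.png'),cv2.COLOR_BGR2GRAY); cv2.imwrite('ref.png',g0)
g0=cv2.imread('ref.png',0)
up=lambda i:cv2.resize(i,None,fx=4,fy=4,interpolation=cv2.INTER_CUBIC)
for nm,(x0,y0,x1,y1),dm in (('ram',(309,183,322,200),26),('foot',(307,258,329,275),20)):
    T=up(g0[y0:y1,x0:x1]); S=up(g[y0-3:y1+dm,x0-3:x1+3])
    q=cv2.matchTemplate(S,T,cv2.TM_CCOEFF_NORMED); _,v,_,l=cv2.minMaxLoc(q); print(nm,'corr',round(v,3),'shift px',(l[0]-12)/4,(l[1]-12)/4,'mm down ~',round((l[1]-12)/4/.361,1))
c=np.array([.5372,.0418,0]); print('px/mm', (proj(s,c+[0,0,.08])-proj(s,c+[0,0,.11]))[0,1]/30,(proj(s,c+[0,0,.3])-proj(s,c+[0,0,.34]))[0,1]/40)
cv2.imwrite('pics/last.png',s['pixels'][:,:,::-1])
E
python3 foot.py
```

```text
13.55 [ 0.50616718 -0.13598919  0.28715842] [-0.10722768 -0.2184433  -0.08436772]
foot 0.72 268 282 308 328
lever 0.56 178 240 307 357
ram corr 0.973 shift px 0.0 4.25 mm down ~ 11.8
foot corr 0.986 shift px 0.25 3.75 mm down ~ 10.4
px/mm 0.3559820060623925 0.41592432224091735
```

Stroke 1 drove the foot down about 10.4 mm. Repeating.

Call:
play_rows([
  [0,[0,0,-2],[0,0,0]],
  [0,[0,0,-4.5],[0,0,0]],
  [0,[0,0,-7],[0,0,0]],
  [0,[0,0,-9.5],[0,0,0]],
  [0,[0,0,-11.5],[0,0,0]],
  [0,[0,0,-12],[0,0,0]],
  [0,[0,0,-12],[0,0,0]],
])

```text
time: 14.28
tool_pos: [0.5063, -0.1344, 0.1658]
ee_rot: [3.138, 0.003, 2.979]
wrist_force: [-1.3, 4.8, 15.3]
width: 0.0008
```

Call:
play_rows([
  [0,[0,0,3],[0,0,0]],
  [0,[0,0,6],[0,0,0]],
  [0,[0,0,9],[0,0,0]],
  [0,[0,0,12],[0,0,0]],
  [0,[0,0,12],[0,0,0]],
  [0,[0,0,12],[0,0,0]],
])

```text
time: 14.78
tool_pos: [0.5056, -0.136, 0.2846]
ee_rot: [-3.141, 0.001, 2.978]
wrist_force: [0.2, -0.7, -0.0]
width: 0.0002
```

```bash
python3 foot.py
```

```text
14.7833 [ 0.50558949 -0.13602773  0.28458836] [ 0.21645575 -0.67392618 -0.04626281]
foot 0.6 271 285 308 328
lever 0.9 178 241 307 357
lever 0.72 281 316 301 374
ram corr 0.738 shift px 0.25 5.5 mm down ~ 15.2
foot corr 0.985 shift px 0.25 7.5 mm down ~ 20.8
px/mm 0.3559820060623925 0.41592432224091735
```

Call:
play_rows([
  [0,[0,0,-2],[0,0,0]],
  [0,[0,0,-4.5],[0,0,0]],
  [0,[0,0,-7],[0,0,0]],
  [0,[0,0,-9.5],[0,0,0]],
  [0,[0,0,-11.3],[0,0,0]],
  [0,[0,0,-11.8],[0,0,0]],
  [0,[0,0,-11.8],[0,0,0]],
])

```text
time: 15.52
tool_pos: [0.5063, -0.1344, 0.1675]
ee_rot: [3.138, 0.003, 2.979]
wrist_force: [-1.8, 3.3, 14.9]
width: 0.0002
```

Call:
play_rows([
  [0,[0,0,3],[0,0,0]],
  [0,[0,0,6],[0,0,0]],
  [0,[0,0,9],[0,0,0]],
  [0,[0,0,12],[0,0,0]],
  [0,[0,0,12],[0,0,0]],
  [0,[0,0,12],[0,0,0]],
])

```text
time: 16.02
tool_pos: [0.5055, -0.136, 0.2862]
ee_rot: [-3.141, 0.001, 2.978]
wrist_force: [0.2, -0.1, -0.9]
width: 0.0005
```

```bash
python3 foot.py; python3 fit.py | sed -n 6p
```

```text
16.0167 [ 0.50547718 -0.13604254  0.28619329] [ 0.20726581 -0.13990597 -0.86278658]
foot 0.75 275 289 308 328
lever 0.83 180 239 308 355
ram corr 0.453 shift px -0.75 10.0 mm down ~ 27.7
foot corr 0.984 shift px 0.25 11.75 mm down ~ 32.5
px/mm 0.3559820060623925 0.41592432224091735
    now top [0.53742171 0.04179513] 0.00018084824123797995 side [0.53745786 0.04186079] 0.0002453818707972545
```

Call:
play_rows([
  [0,[0,0,-2],[0,0,0]],
  [0,[0,0,-4.5],[0,0,0]],
  [0,[0,0,-7],[0,0,0]],
  [0,[0,0,-9.5],[0,0,0]],
  [0,[0,0,-11.3],[0,0,0]],
  [0,[0,0,-12],[0,0,0]],
  [0,[0,0,-12],[0,0,0]],
])

```text
time: 16.85
tool_pos: [0.5068, -0.1351, 0.1687]
ee_rot: [3.14, 0.005, 2.978]
wrist_force: [-0.1, 2.2, 15.9]
width: 0.0007
```

Call:
play_rows([
  [0,[0,0,-0.2],[0,0,0]],
  [0,[0,0,-0.2],[0,0,0]],
])

```text
time: 17.02
tool_pos: [0.5069, -0.1351, 0.1684]
ee_rot: [3.14, 0.006, 2.979]
wrist_force: [-0.9, 3.5, 17.6]
width: 0.0006
```

Call:
play_rows([
  [0,[0,0,3],[0,0,0]],
  [0,[0,0,6],[0,0,0]],
  [0,[0,0,9],[0,0,0]],
  [0,[0,0,12],[0,0,0]],
  [0,[0,0,12],[0,0,0]],
  [0,[0,0,12],[0,0,0]],
])

```text
time: 17.52
tool_pos: [0.5058, -0.1362, 0.2852]
ee_rot: [-3.141, 0.003, 2.978]
wrist_force: [-0.1, -0.1, -1.0]
width: 0.0003
```

```bash
python3 foot.py; python3 fit.py | sed -n 6p; python3 - <<'E'
import cv2
a=cv2.imread('pics/last.png')[150:330,270:390]
cv2.imwrite('pics/c7.png',cv2.resize(a,None,fx=3.3,fy=3.3,interpolation=cv2.INTER_CUBIC))
E
```

```text
17.5167 [ 0.50579283 -0.13616336  0.28518469] [-0.14021534 -0.13588536 -1.04798973]
foot 0.76 276 290 308 328
lever 0.75 179 240 307 357
ram corr 0.494 shift px -3.0 16.5 mm down ~ 45.7
foot corr 0.757 shift px 0.5 13.5 mm down ~ 37.4
px/mm 0.3559820060623925 0.41592432224091735
    now top [0.5374125  0.04183496] 0.0001812192440296981 side [0.53749026 0.04189204] 0.00026412555178470135
```

View pics/c7.png

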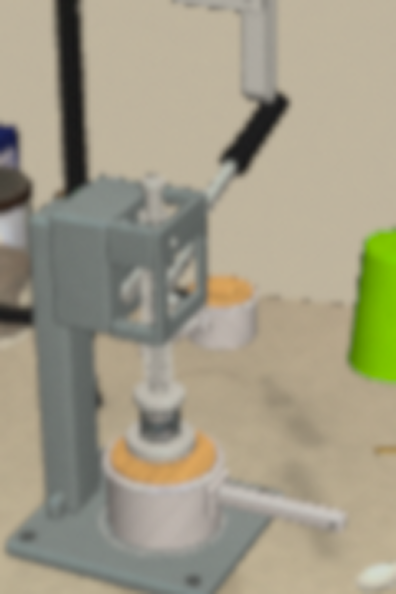

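The foot is on the boss (around (160,440) in the crop), the tin is still centred and the lever is up. Stroke 5 in guarded steps.

Call:
play_rows([
  [0,[0,0,-2],[0,0,0]],
  [0,[0,0,-4],[0,0,0]],
  [0,[0,0,-6],[0,0,0]],
  [0,[0,0,-7.5],[0,0,0]],
  [0,[0,0,-7.5],[0,0,0]],
])

```text
time: 18.18
tool_pos: [0.5051, -0.1381, 0.2075]
ee_rot: [-3.138, 0.0, 2.976]
wrist_force: [0.2, -4.5, 8.2]
width: 0.0005
```

Call:
play_rows([
  [0,[0,0,-1],[0,0,0]],
  [0,[0,0,-1.7],[0,0,0]],
  [0,[0,0,-1.7],[0,0,0]],
])

```text
time: 18.43
tool_pos: [0.5053, -0.1374, 0.1932]
ee_rot: [-3.139, 0.002, 2.977]
wrist_force: [-1.6, -2.1, 10.8]
width: 0.0003
```

Call:
play_rows([
  [0,[0,0,-0.6],[0,0,0]],
  [0,[0,0,-1.2],[0,0,0]],
  [0,[0,0,-1.2],[0,0,0]],
])

```text
time: 18.68
tool_pos: [0.5056, -0.1363, 0.182]
ee_rot: [-3.141, 0.003, 2.978]
wrist_force: [-2.0, 1.3, 13.4]
width: 0.0005
```

Call:
play_rows([
  [0,[0,0,-0.4],[0,0,0]],
  [0,[0,0,-0.8],[0,0,0]],
  [0,[0,0,-0.8],[0,0,0]],
])

```text
time: 18.93
tool_pos: [0.5058, -0.1352, 0.1747]
ee_rot: [3.14, 0.003, 2.978]
wrist_force: [-3.1, 2.4, 15.4]
width: 0.0012
```

Call:
play_rows([
  [0,[0,0,-0.4],[0,0,0]],
  [0,[0,0,-0.7],[0,0,0]],
  [0,[0,0,-0.7],[0,0,0]],
])

```text
time: 19.18
tool_pos: [0.5061, -0.1344, 0.1697]
ee_rot: [3.139, 0.005, 2.979]
wrist_force: [-4.8, 4.8, 20.5]
width: 0.0004
```

Call:
play_rows([
  [0,[0,0,-0.3],[0,0,0]],
  [0,[0,0,-0.3],[0,0,0]],
])

```text
time: 19.35
tool_pos: [0.5063, -0.1342, 0.1681]
ee_rot: [3.139, 0.006, 2.979]
wrist_force: [-6.3, 5.7, 25.8]
width: 0.0006
```

Call:
play_rows([
  [0,[0,0,3],[0,0,0]],
  [0,[0,0,6],[0,0,0]],
  [0,[0,0,9],[0,0,0]],
  [0,[0,0,12.4],[0,0,0]],
  [0,[0,0,12.4],[0,0,0]],
  [0,[0,0,12.4],[0,0,0]],
])

```text
time: 19.85
tool_pos: [0.5059, -0.1362, 0.2876]
ee_rot: [-3.141, 0.003, 2.978]
wrist_force: [0.0, 0.2, -0.3]
width: 0.0005
```

```bash
python3 foot.py; python3 fit.py | sed -n 6p
```

```text
19.85 [ 0.50594217 -0.13623595  0.28763807] [ 0.03574906  0.18348528 -0.26707481]
foot 0.74 278 289 308 328
lever 0.83 178 241 307 357
ram corr 0.482 shift px -3.0 17.75 mm down ~ 49.2
foot corr 0.559 shift px 0.5 13.75 mm down ~ 38.1
px/mm 0.3559820060623925 0.41592432224091735
    now top [0.53740274 0.04180603] 0.0001740947267680788 side [0.53749817 0.04188861] 0.0002888235441733085
```

Full stroke 5 was completed at the stop (z≈0.168). Stroke 6 should go solid part-way, so it's in small steps.

Call:
play_rows([
  [0,[0,0,-1],[0,0,0]],
  [0,[0,0,-2],[0,0,0]],
  [0,[0,0,-2.5],[0,0,0]],
  [0,[0,0,-2.5],[0,0,0]],
])

```text
time: 20.43
tool_pos: [0.5047, -0.136, 0.259]
ee_rot: [3.141, -0.003, 2.978]
wrist_force: [0.2, -0.8, 2.5]
width: 0.0002
```

Call:
play_rows([
  [0,[0,0,-0.6],[0,0,0]],
  [0,[0,0,-0.6],[0,0,0]],
])

```text
time: 20.6
tool_pos: [0.505, -0.1361, 0.2543]
ee_rot: [-3.142, -0.001, 2.978]
wrist_force: [-0.3, -1.2, 1.7]
width: 0.0004
```

Call:
play_rows([
  [0,[0,0,-0.6],[0,0,0]],
  [0,[0,0,-0.6],[0,0,0]],
])

```text
time: 20.77
tool_pos: [0.5053, -0.1362, 0.2484]
ee_rot: [-3.141, -0.0, 2.978]
wrist_force: [0.6, -2.3, 3.1]
width: 0.0005
```

Call:
play_rows([
  [0,[0,0,-0.6],[0,0,0]],
  [0,[0,0,-0.8],[0,0,0]],
])

```text
time: 20.93
tool_pos: [0.5054, -0.1363, 0.2406]
ee_rot: [-3.141, 0.0, 2.978]
wrist_force: [0.4, -1.9, 3.8]
width: 0.0005
```

Call:
play_rows([
  [0,[0,0,-0.6],[0,0,0]],
  [0,[0,0,-0.8],[0,0,0]],
])

```text
time: 21.1
tool_pos: [0.5054, -0.1369, 0.233]
ee_rot: [-3.14, 0.001, 2.977]
wrist_force: [-1.2, -4.5, 6.2]
width: 0.0005
```

Call:
play_rows([
  [0,[0,0,-0.6],[0,0,0]],
  [0,[0,0,-0.8],[0,0,0]],
])

```text
time: 21.27
tool_pos: [0.5054, -0.1376, 0.2258]
ee_rot: [-3.138, 0.002, 2.977]
wrist_force: [-2.4, -5.8, 8.7]
width: 0.0005
```

Call:
play_rows([
  [0,[0,0,-0.6],[0,0,0]],
  [0,[0,0,-0.8],[0,0,0]],
])

```text
time: 21.43
tool_pos: [0.5053, -0.138, 0.2186]
ee_rot: [-3.137, 0.002, 2.976]
wrist_force: [-3.2, -6.4, 10.8]
width: 0.0007
```

Call:
play_rows([
  [0,[0,0,-0.5],[0,0,0]],
  [0,[0,0,-0.5],[0,0,0]],
])

```text
time: 21.6
tool_pos: [0.5053, -0.1381, 0.2138]
ee_rot: [-3.137, 0.003, 2.976]
wrist_force: [-2.4, -5.2, 10.3]
width: 0.0006
```

Call:
play_rows([
  [0,[0,0,-0.5],[0,0,0]],
  [0,[0,0,-0.5],[0,0,0]],
])

```text
time: 21.77
tool_pos: [0.5053, -0.1381, 0.2091]
ee_rot: [-3.137, 0.003, 2.976]
wrist_force: [-2.6, -5.7, 10.6]
width: 0.0003
```

Call:
play_rows([
  [0,[0,0,-0.5],[0,0,0]],
  [0,[0,0,-0.5],[0,0,0]],
])

```text
time: 21.93
tool_pos: [0.5053, -0.1379, 0.2042]
ee_rot: [-3.137, 0.003, 2.976]
wrist_force: [-3.2, -4.9, 12.5]
width: 0.0006
```

Call:
play_rows([
  [0,[0,0,-0.4],[0,0,0]],
  [0,[0,0,-0.4],[0,0,0]],
])

```text
time: 22.1
tool_pos: [0.5054, -0.1378, 0.2005]
ee_rot: [-3.138, 0.003, 2.976]
wrist_force: [-3.6, -5.7, 11.3]
width: 0.0003
```

Call:
play_rows([
  [0,[0,0,-0.5],[0,0,0]],
  [0,[0,0,-0.5],[0,0,0]],
])

```text
time: 22.27
tool_pos: [0.5055, -0.1376, 0.196]
ee_rot: [-3.138, 0.004, 2.977]
wrist_force: [-4.5, -4.1, 15.4]
width: 0.0003
```

Call:
play_rows([
  [0,[0,0,-0.5],[0,0,0]],
  [0,[0,0,-0.5],[0,0,0]],
])

```text
time: 22.43
tool_pos: [0.5056, -0.1373, 0.1918]
ee_rot: [-3.138, 0.004, 2.977]
wrist_force: [-4.7, -3.4, 16.7]
width: 0.0005
```

Call:
play_rows([
  [0,[0,0,-0.4],[0,0,0]],
  [0,[0,0,-0.4],[0,0,0]],
])

```text
time: 22.6
tool_pos: [0.5056, -0.137, 0.1884]
ee_rot: [-3.139, 0.005, 2.977]
wrist_force: [-5.3, -1.8, 18.4]
width: 0.0008
```

Call:
play_rows([
  [0,[0,0,-0.4],[0,0,0]],
  [0,[0,0,-0.4],[0,0,0]],
])

```text
time: 22.77
tool_pos: [0.5057, -0.1367, 0.1848]
ee_rot: [-3.14, 0.005, 2.977]
wrist_force: [-6.2, -1.5, 19.6]
width: 0.0006
```

Call:
play_rows([
  [0,[0,0,-0.4],[0,0,0]],
  [0,[0,0,-0.4],[0,0,0]],
])

```text
time: 22.93
tool_pos: [0.5058, -0.1362, 0.1811]
ee_rot: [-3.14, 0.005, 2.978]
wrist_force: [-6.7, 0.2, 19.6]
width: 0.0001
```

Call:
play_rows([
  [0,[0,0,-0.3],[0,0,0]],
  [0,[0,0,-0.3],[0,0,0]],
])

```text
time: 23.1
tool_pos: [0.5059, -0.1359, 0.1784]
ee_rot: [-3.141, 0.005, 2.978]
wrist_force: [-5.5, 0.4, 21.4]
width: 0.0001
```

Call:
play_rows([
  [0,[0,0,-0.4],[0,0,0]],
  [0,[0,0,-0.4],[0,0,0]],
])

```text
time: 23.27
tool_pos: [0.506, -0.1353, 0.1746]
ee_rot: [3.141, 0.005, 2.978]
wrist_force: [-7.5, 2.6, 23.7]
width: 0.0004
```

Call:
play_rows([
  [0,[0,0,-0.4],[0,0,0]],
  [0,[0,0,-0.4],[0,0,0]],
])

```text
time: 23.43
tool_pos: [0.5061, -0.1347, 0.171]
ee_rot: [3.14, 0.006, 2.979]
wrist_force: [-6.8, 3.2, 24.4]
width: 0.0003
```

Call:
play_rows([
  [0,[0,0,-0.3],[0,0,0]],
  [0,[0,0,-0.3],[0,0,0]],
])

```text
time: 23.6
tool_pos: [0.5062, -0.1344, 0.1689]
ee_rot: [3.139, 0.006, 2.979]
wrist_force: [-7.6, 4.7, 28.4]
width: 0.0004
```

Call:
play_rows([
  [0,[0,0,3],[0,0,0]],
  [0,[0,0,6],[0,0,0]],
  [0,[0,0,9],[0,0,0]],
  [0,[0,0,12.4],[0,0,0]],
  [0,[0,0,12.4],[0,0,0]],
  [0,[0,0,12.4],[0,0,0]],
])

```text
time: 24.1
tool_pos: [0.5062, -0.1354, 0.2876]
ee_rot: [3.141, 0.004, 2.979]
wrist_force: [-0.8, 0.2, -0.7]
width: 0.0001
```

```bash
cp pics/last.png pics/st5.png; python3 foot.py | head -3; cp pics/last.png pics/st6.png;python3 fit.py | sed -n 6p; cat > prof.py <<'E'
import cv2,numpy as np,sys
# column-mean vertical profile near ram axis, between head and tin
up=lambda i:cv2.resize(i,None,fx=4,fy=4,interpolation=cv2.INTER_CUBIC)
g=[cv2.imread('pics/'+n,0) for n in sys.argv[1:]]
for a,b in zip(g,g[1:]):
    T=up(a[264:274,308:328])
    q=cv2.matchTemplate(up(b[262:286,307:329]),T,cv2.TM_CCOEFF_NORMED);_,v,_,l=cv2.minMaxLoc(q); print('collar shift px',l[0]/4-1,l[1]/4-2,'corr',round(v,3))
A=np.hstack([cv2.resize(cv2.imread('pics/'+n)[225:320,290:345],None,fx=5,fy=5,interpolation=cv2.INTER_CUBIC)[:, :260] for n in sys.argv[1:]])
cv2.imwrite('pics/cmp.png',A); print(A.shape)
E
python3 prof.py st5.png st6.png; python3 - <<'E'
import cv2
for n in('st5','st6'): print(n,cv2.imread('pics/%s.png'%n,0)[256:292,317:320].mean(1).astype(int).tolist())
E
```

```text
24.1 [ 0.5061811  -0.13543371  0.28757985] [-0.7859755   0.1923035  -0.67440441]
foot 0.77 277 289 308 328
lever 0.84 178 241 307 357
    now top [0.53741614 0.04183392] 0.00017727157772254014 side [0.53748703 0.04190089] 0.0002730310090573675
collar shift px 0.0 0.0 corr 0.99
(475, 520, 3)
st5 [157, 158, 159, 160, 159, 160, 159, 159, 161, 160, 158, 156, 154, 158, 165, 174, 181, 185, 181, 170, 148, 116, 93, 87, 85, 81, 83, 111, 151, 179, 187, 183, 174, 165, 157, 156]
st6 [158, 160, 160, 160, 161, 160, 159, 159, 161, 161, 159, 156, 153, 158, 166, 175, 184, 188, 183, 170, 143, 108, 86, 85, 87, 84, 86, 112, 151, 179, 188, 183, 174, 165, 158, 155]
```

The spring collar didn't advance on stroke 6, so the ratchet seems not to have caught the last tooth. I'll repeat the stroke and track the ram and lever in the images along the way.

Call:
play_rows([
  [0,[0,0,-2],[0,0,0]],
  [0,[0,0,-4],[0,0,0]],
  [0,[0,0,-5],[0,0,0]],
  [0,[0,0,-6],[0,0,0]],
  [0,[0,0,-6],[0,0,0]],
])

```text
time: 24.77
tool_pos: [0.5048, -0.1377, 0.2255]
ee_rot: [-3.138, -0.0, 2.976]
wrist_force: [-1.4, -4.6, 7.7]
width: 0.0003
```

```bash
python3 foot.py | head -4; cp pics/last.png pics/a.png; python3 prof.py st6.png a.png; python3 -c "
import cv2
print(cv2.imread('pics/a.png',0)[256:292,317:320].mean(1).astype(int).tolist())"
```

```text
24.7667 [ 0.50483677 -0.13774213  0.22553213] [-1.40987241 -4.62920073  7.6550709 ]
foot 0.56 278 290 308 329
lever 0.53 198 241 306 358
ram corr 0.494 shift px -3.0 18.25 mm down ~ 50.6
collar shift px 0.0 0.5 corr 0.98
(475, 520, 3)
[161, 162, 162, 162, 162, 162, 163, 163, 161, 161, 161, 162, 161, 163, 167, 175, 183, 188, 188, 180, 159, 130, 103, 91, 85, 80, 87, 115, 155, 183, 191, 186, 178, 168, 161, 159]
```

Call:
play_rows([
  [0,[0,0,-1.5],[0,0,0]],
  [0,[0,0,-2.5],[0,0,0]],
  [0,[0,0,-3.2],[0,0,0]],
  [0,[0,0,-3.2],[0,0,0]],
])

```text
time: 25.25
tool_pos: [0.5054, -0.1378, 0.1963]
ee_rot: [-3.138, 0.003, 2.976]
wrist_force: [-3.0, -4.3, 13.5]
width: 0.0005
```

```bash
python3 foot.py | head -4; cp pics/last.png pics/b.png; python3 prof.py st6.png b.png; python3 -c "
import cv2
print(cv2.imread('pics/b.png',0)[256:292,317:320].mean(1).astype(int).tolist())"
```

```text
25.25 [ 0.50539367 -0.13776601  0.19629567] [-2.96434273 -4.27466272 13.52331604]
foot 0.51 279 288 307 328
lever 0.53 210 240 307 357
ram corr 0.491 shift px -3.0 16.0 mm down ~ 44.3
collar shift px 0.0 1.75 corr 0.984
(475, 520, 3)
[157, 165, 166, 166, 164, 163, 163, 163, 164, 166, 168, 167, 166, 163, 160, 165, 173, 183, 191, 195, 191, 175, 149, 122, 109, 105, 108, 124, 155, 183, 193, 189, 180, 170, 162, 160]
```

Call:
play_rows([
  [0,[0,0,-0.6],[0,0,0]],
  [0,[0,0,-1.2],[0,0,0]],
  [0,[0,0,-1.6],[0,0,0]],
  [0,[0,0,-1.6],[0,0,0]],
])

```text
time: 25.73
tool_pos: [0.5057, -0.1367, 0.1832]
ee_rot: [-3.14, 0.005, 2.977]
wrist_force: [-5.5, -0.2, 20.7]
width: 0.0001
```

```bash
python3 foot.py | head -4; cp pics/last.png pics/d.png; python3 prof.py st6.png d.png; python3 -c "
import cv2
print(cv2.imread('pics/d.png',0)[256:292,317:320].mean(1).astype(int).tolist())"
```

```text
25.7333 [ 0.50573824 -0.13667075  0.18322004] [-5.53883113 -0.15032608 20.69175556]
foot 0.57 278 289 307 328
lever 0.78 217 241 307 356
ram corr 0.488 shift px -3.0 16.0 mm down ~ 44.3
collar shift px 0.0 1.75 corr 0.984
(475, 520, 3)
[160, 167, 167, 167, 165, 164, 164, 165, 168, 169, 169, 168, 167, 163, 159, 165, 174, 184, 192, 196, 191, 174, 149, 123, 111, 107, 110, 125, 156, 184, 194, 190, 180, 171, 163, 162]
```

Call:
play_rows([
  [0,[0,0,-0.4],[0,0,0]],
  [0,[0,0,-0.8],[0,0,0]],
  [0,[0,0,-0.8],[0,0,0]],
])

```text
time: 26.13
tool_pos: [0.5059, -0.1357, 0.1759]
ee_rot: [-3.142, 0.005, 2.978]
wrist_force: [-5.9, 1.9, 22.8]
width: 0.0004
```

Call:
play_rows([
  [0,[0,0,-0.3],[0,0,0]],
  [0,[0,0,-0.5],[0,0,0]],
  [0,[0,0,-0.5],[0,0,0]],
])

```text
time: 26.38
tool_pos: [0.5061, -0.135, 0.1714]
ee_rot: [3.14, 0.006, 2.979]
wrist_force: [-6.4, 5.1, 23.1]
width: 0.0002
```

```bash
python3 foot.py | head -4; cp pics/last.png pics/e.png; python3 prof.py st6.png e.png; python3 -c "
import cv2
print(cv2.imread('pics/e.png',0)[256:292,317:320].mean(1).astype(int).tolist())"
```

```text
26.3833 [ 0.50608267 -0.13497787  0.17140167] [-6.37858053  5.0839476  23.14854517]
foot 0.58 278 289 308 328
lever 0.79 221 240 308 356
ram corr 0.488 shift px -3.0 16.0 mm down ~ 44.3
collar shift px 0.0 1.75 corr 0.981
(475, 520, 3)
[161, 168, 168, 168, 166, 164, 165, 165, 168, 169, 170, 169, 169, 165, 162, 166, 175, 184, 193, 197, 191, 175, 149, 124, 111, 107, 110, 125, 157, 185, 195, 191, 181, 172, 164, 163]
```

Within this stroke the ram stops at z≈0.196 and the force climbs from 13 N to 23 N with no further ram motion. So the press is solid part-way down, well under 45 N. I'll let the lever up and retreat.

Call:
play_rows([
  [0,[0,0,2.5],[0,0,0]],
  [0,[0,0,5],[0,0,0]],
  [0,[0,0,7.5],[0,0,0]],
  [0,[0,0,10],[0,0,0]],
  [0,[0,0,13],[0,0,0]],
  [0,[0,0,15],[0,0,0]],
  [0,[-3,-1,16],[0,0,0]],
  [0,[-6,-2,16],[0,0,0]],
])

```text
time: 27.2
tool_pos: [0.4458, -0.1557, 0.3264]
ee_rot: [3.141, 0.001, 2.98]
wrist_force: [-0.5, -1.5, 0.8]
width: 0.0005
```

Call:
play_rows([
  [0,[-4,0,0],[0,0,0]],
  [0,[-8,0,0],[0,0,0]],
  [0,[-10,0,0],[0,0,0]],
  [0,[-10,0,0],[0,0,0]],
])

```text
time: 27.53
tool_pos: [0.3425, -0.1553, 0.3256]
ee_rot: [3.142, 0.001, 2.976]
wrist_force: [0.7, 0.5, 0.0]
width: 0.0005
```

```bash
python3 foot.py; cp pics/last.png pics/f.png; python3 prof.py st6.png f.png;python3 fit.py | sed -n 6p; python3 -c "
import cv2,numpy as np
from h import *
f=cv2.imread('pics/f.png'); print(cv2.cvtColor(f,6)[256:292,317:320].mean(1).astype(int).tolist())
t=snap('top','tf.png')
A=cv2.resize(f[150:340,250:420],None,fx=2.6,fy=2.6,interpolation=cv2.INTER_CUBIC);B=t['pixels'][170:400,140:480,::-1]
B=cv2.copyMakeBorder(B,0,A.shape[0]-B.shape[0],0,0,0)
cv2.imwrite('pics/fin.png',np.hstack([A,B]))
for l,z in(('lime_tumbler',.116),('salt_shaker',.09)):
    r=silhouettes('top',l)[0]; print(l,atz(t,r['point'][::-1],z/2).round(3))
"
```

```text
27.5333 [ 0.34246631 -0.15533927  0.32559789] [0.74674982 0.50508892 0.04466097]
foot 0.75 279 288 308 328
lever 0.76 179 240 308 356
ram corr 0.489 shift px -3.0 16.75 mm down ~ 46.4
foot corr 0.565 shift px 0.5 13.75 mm down ~ 38.1
px/mm 0.3559820060623925 0.41592432224091735
collar shift px 0.0 0.0 corr 0.995
(475, 520, 3)
    now top [0.53740576 0.04184318] 0.0001816523648097576 side [0.53746405 0.04186072] 0.00027618634600061134
[155, 156, 156, 155, 157, 157, 157, 157, 158, 158, 157, 156, 153, 156, 162, 172, 181, 184, 181, 166, 141, 107, 85, 84, 86, 84, 85, 110, 149, 176, 185, 180, 171, 162, 155, 153]Traceback (most recent call last):
  File "<string>", line 10, in <module>
    r=silhouettes('top',l)[0]; print(l,atz(t,r['point'][::-1],z/2).round(3))
      ~~~~~~~~~~~~~~~~~~~~^^^
IndexError: list index out of range
```

View pics/fin.png

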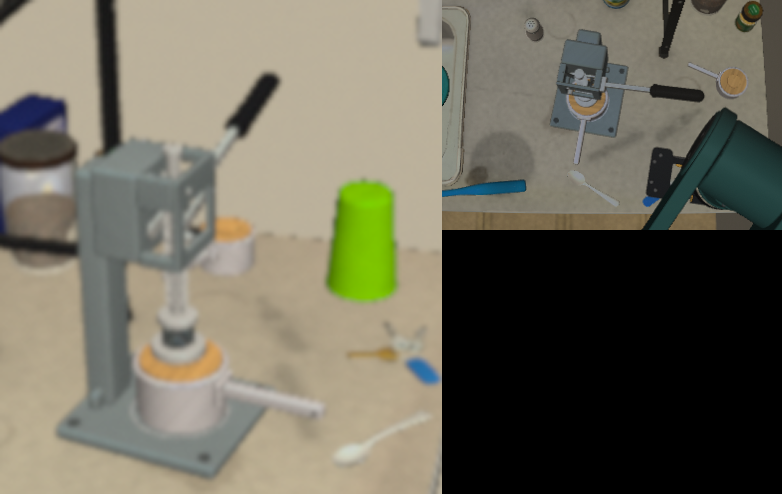

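The final view shows the tin level and centred under the foot, the lever up, and the tumbler, shaker and small tin where they were. Handing in.

```bash
python3 -c "
from bench import *
print(close_job())"
```

```text
the job is handed in; nothing more can be done
None
```

The larger tin is on the press bed, centred in the ring and clamped under the foot. The lever is up and the arm is clear. I handed the job in at about 28 s.

- **Placing:** My first grip closed late and lifted the tin only about 7 mm, so I set it down and regripped. It also drooped a few degrees in the grip on the way to the press, but lowering it seated it flat. A fit from both cameras puts its centre within about 1 mm of the ring centre, and it stayed there through the last check.
- **Pressing:** I made five full strokes of about 10 mm of ram travel each. On the sixth and the seventh the press went solid part-way. On the seventh I watched the ram: it stopped about 5 mm further down, with the fingertip at about 0.196 m.
- **Forces:** On the sixth stroke I kept pushing to the lever's rubber stop, reaching about 28 N on the wrist. The seventh reached about 23 N. Both are below the 45 N limit.

**What I couldn't confirm**
- **Ratchet:** it kept none of the last 5 mm on either stroke. The tin is held at the fifth stroke's position, with the spring largely but not fully squeezed.
- **Lever past the solid point:** it still gave elastically all the way to its stop, so "solid" rests on the ram not moving and the force rising.
- **Bystanders:** the numeric position check found no match for the lime tumbler in the top view and stopped before the salt shaker. In the final pictures both look undisturbed.

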